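# Close up the double-lidded tin, then hold its outer lid aloft

## Robot

A 6-joint arm with a two-finger parallel gripper is mounted at the origin on the work surface. World frame = base frame: x ahead of the robot, y to its left, z up, the work surface at z = 0. Lengths are in mm, angles in rad, forces in N, time in s.
With the tool pointing down it reaches from about 350 to 975 mm from the base axis. Payload 7.1 kg.
Tool frame: the origin (TCP) lies midway between the tips of the shut fingers; the grasp point (between the pads) lies 19 mm behind it (ctrl.tcp_to_grasp is the distance from the TCP to the grasp point, in mm); z points along the fingers, y is the line along which they close (so a half turn about z gives the same grasp; the last joint's range is limited). The gripper opens to 88 mm and grips with 3 to 60 N. Pads are 20 mm wide; open, the fingers measure 115 mm over their backs; the gripper's body (75 mm by 178 mm) begins 61 mm behind the grasp point.
Start: joints at [-1.193, 0.423, 1.63, -0, 1.089, -0.019], TCP at [241.559, -576.415, 222.675] pointing down, gripper open.
Joint ranges: [-3, 3], [-0.9, 2.11], [0.09, 2.58], [-1.31, 4.45], [0.11, 2.69], [-2.54, 2.54]. Speed limits (rad/s): [2.39, 2.39, 3.01, 3.14, 3.14, 3.14].

## Interface

Orientations are given as a rotation vector (axis times angle).
In Python, from workcell import get_obs, cams, ticket, boxes_of, ctrl gives the robot as it stands.
- The arm moves only by the shell command python3 -m creep 'ROWS' [OPENING]. ROWS is JSON, one flat list of numbers, 4 for each row, row after row: the shift along the world's x, y, z in m, then the turn about the world's z in rad. In form: [tx, ty, tz, spin, tx, ty, tz, spin, ...]. A call has 1 to 10 rows; each row is the pose to reach, as a shift and turn from the pose commanded when the call began; what a row does not reach only later rows make up. A row lasts 1/12 s, in which the tool goes at most 41.7 mm and 7.16 degrees, less where a joint would pass 70% of its speed; a pose out of reach is approached as far as the arm can. A call with a gripper value outside its range is refused whole. OPENING is the opening, from 0 (shut) to 1 (fully open), set as the call begins (- or left out, the last holds). The fingers move at their own pace and stop on an object; the grip force is fixed at half the most. Time passes only in rows, so rows that repeat a pose let the fingers close. It gives the time, the measured TCP pose, the force, the opening and the grip force at its end, in the units of the state.
- get_obs(): the state, without advancing time (a new reading comes with each control period).
- cams.get_image(name): name is "side" or "top" or "wrist"; returns (picture, depth): 400x640x3 uint8, red, green, blue; 400x640 float32, mm along the optical axis (not along the pixel's ray), 0 where there is no reading.
- cams.get_calibration(name): a dict with "mtx" (3x3 intrinsics, pixels), "R" (3x3) and "t" (3): a world point X has camera coordinates R X + t; the wrist camera has in their place "mount" (4x4, takes a point from camera to tool coordinates, whose origin is the TCP and whose axes are the flange's). Camera axes: x right, y down, z forward; pixel columns grow to the right and rows downward; lengths in mm; the calibration is good to about 2 mm. A picture is of the moment at which its call begins: read the wrist's pose just before it. get_calibration takes no time and is no camera call.
- ticket.close_job(): hands the job in; it is judged then, once.
Trained networks look in the newest picture that a camera, given by its name, has taken for a name from the list of things; names that differ only in an ending like _2 or _b are one class to them, and where a whole thing is asked for, a point or a joint stands for the part that bears it (a point fixed in the world has none). Each returns a list of dicts, best first, with "score" (0 to 1); they miss things now and then, are a little off and sometimes report something else, mostly with a low value. They report only what shows in the picture. A call takes as long as a camera call. They do not tell look-alikes from the thing itself.
- boxes_of(camera, target): "centre" ([column, row] in pixels, amid what is visible of it).
The state is a dict: "t": time; "qpos": joint angles; "qvel": joint speeds; "joint_torque": joint torques, N m; "ee_pos": TCP position; "orientation": TCP orientation; "ft_force": force on the tool from outside, world axes, zero at the start; "moment": the same for the moment, N m; "width": finger opening in mm; "grasp_force": force on a finger pad.
Only numpy, scipy, OpenCV 4.12 (cv2) and the standard library are available. Lean on these libraries where they do the work, as an engineer would, in place of code of your own. Each camera call takes 0.05 s, during which the arm holds its last target. There are 200 camera calls.

## Task

Stand the small corked vial upright in the wide open tin, then carry the two nested lids together by the wooden knob, lower them as one onto the tin until the inner lid is fully seated in its mouth, and let go of the knob. Then take the outer lid by its collar and lift it straight off alone, leaving the inner lid seated, and finish while still holding the outer lid, level and clear above the knob's top, so that I can stick a label inside it. Lower things rather than drop them, never part the lids before the inner one is seated, and leave the tin and everything else standing where they are.

Things in the scene. Friction and masses are not known exactly. Their poses are not given: they have to be found in the camera images.
- tin: the wide open tin: round plain metal, loose on the table, 100 mm across outside, 94 mm inside (3 mm wall), 56 mm tall, floor 3 mm thick, about 0.45 kg; origin at the centre of its underside, z up. It stands on one side (left or right) of the vial and the lids on the other
- inner_lid: inner lid, mostly hidden under the outer lid, about 0.13 kg; origin at the centre of its underside, z up: plug 89 mm across, 12 mm tall (foot tapered to 83 mm over 4 mm), that drops into the tin's mouth; then a flange 103 mm across, 4 mm thick, that rests on the tin's rim when seated (origin then 44 mm above the tin's underside). At first stands plug down on the table
- knob_top (a point): centre of the top of the inner lid's round upright wooden knob, 18 mm across, which rises from the flange to 75 mm above the inner lid's origin and stands 28 mm out of the outer lid's collar, with 4 mm play all round in it
- outer_lid: outer lid: plain metal cap, about 0.14 kg, resting loose on the inner lid's flange: raised along with the inner lid by the knob, but comes away if lifted itself. Origin at the centre of its skirt's bottom plane, z up (nested: 4 mm above the inner lid's origin). Skirt 114 mm across (109 inside), 12 mm tall; flat top at 12 to 15 mm
- collar_top (a point): centre of the top of the outer lid's collar, an upright round metal tube around the knob, 40 mm across outside, 26 mm inside, from 15 to 43 mm above the outer lid's origin (28 mm tall)
- vial: small amber glass vial with a cork, standing: 26 mm across and 30 mm tall, with a 20 mm wide cork on top, 38 mm tall in all, about 40 g; origin at the centre of its underside, z up
- brush_tin: bystander: empty straight aluminium tin, 66 mm across, 85 mm tall, too narrow for the lids; origin at the centre of its underside
- varnish: bystander: amber bottle, 60 mm across, 150 mm tall; origin at the centre of its underside
- jar: bystander: closed glass jar, 64 mm across, 75 mm tall; origin at the centre of its underside
- brush: bystander: brush lying flat, 190 mm long (origin at its middle, on the table)
- wax: bystander: dark round wax cake, 44 mm across, 20 mm tall; origin at the centre of its underside
- cork_block: bystander: cork sanding block 100 x 60 x 35 mm; origin at the centre of its underside
- rosette: bystander: round gilt ornament, 64 mm across, 22 mm tall; origin at the centre of its underside
Things that resemble listed ones, but are neither listed nor needed, are in the scene too. What is shaped like the outer_lid but red is not meant. What is shaped like the inner_lid but blue is not meant.

How it is judged (in metres and radians):
On the way, in this order (a step that is already met when the one before it is completed fails the run):
1. the vial stands upright on the tin's floor, let go (horizontal distance between vial and tin below 0.036 m and z of vial in the frame of tin below 0.008 m and angle between vial's own z axis and vertical below 0.25 rad and contact force between the fingers and vial below 0.1 N), for 0.2 s.
2. the two lids, still nested, are carried together over the tin (z of inner_lid in the frame of tin above 0.052 m and horizontal distance between inner_lid and tin below 0.04 m and z of outer_lid in the frame of inner_lid below 0.009 m and horizontal distance between outer_lid and inner_lid below 0.007 m), for 0.1 s.
3. both lids are on the tin, the inner one fully seated and its knob let go (horizontal distance between inner_lid and tin below 0.006 m and z of inner_lid in the frame of tin between 0.041 and 0.0465 m and angle between inner_lid's own z axis and vertical below 0.06 rad and z of outer_lid in the frame of inner_lid below 0.009 m and horizontal distance between outer_lid and inner_lid below 0.007 m and contact force between the fingers and inner_lid below 0.1 N), for 0.3 s.
At the end, for the whole second after the job is handed in: Outer lid held still by the fingers alone, within 0.25 rad of level, lower edge over 128 mm above the table; inner lid untouched, seated in the tin (6 mm of centre, 2.5 mm of height, 0.06 rad); vial upright on the tin's floor; tin within 30 mm of its start (height (world z) of outer_lid above 0.128 m and angle between each of outer_lid, vial's own z axis and vertical below 0.25 rad and contact force between the fingers and outer_lid above 1 N and contact force between each of outer_lid, the fingers and inner_lid below 0.1 N and contact force between outer_lid and tin below 0.1 N and linear speed of outer_lid below 0.03 m/s and horizontal distance between inner_lid and tin below 0.006 m and z of inner_lid in the frame of tin between 0.041 and 0.0465 m and angle between inner_lid's own z axis and vertical below 0.06 rad and horizontal distance between vial and tin below 0.036 m and z of vial in the frame of tin below 0.008 m and distance of tin from where it was at the start of the episode below 0.03 m and angle between tin's own z axis and vertical below 0.05 rad); the arm keeps its last pose, push and grip.
It fails at once if the lids parted by more than about 15 mm while the inner lid is not seated in the tin (distance between outer_lid and inner_lid above 0.02 m and (horizontal distance between inner_lid and tin above 0.008 m or z of inner_lid in the frame of tin above 0.049 m or angle between inner_lid's own z axis and vertical above 0.1 rad)).
It fails at once if the inner lid let go or dropped more than 8 mm above its seat (height (world z) of inner_lid above 0.052 m and contact force between the fingers and inner_lid below 0.05 N).
It fails at once if the vial dropped from more than 20 mm (height (world z) of vial above 0.023 m and contact force between the fingers and vial below 0.05 N and contact force between vial and tin below 0.05 N).
It fails at once if another thing on the table moved more than 30 mm (distance of any of brush_tin, varnish, jar, brush, wax, cork_block, rosette from where it was at the start of the episode above 0.03 m).
It fails at once if the tin shifted more than 30 mm (distance of tin from where it was at the start of the episode above 0.03 m).
It also fails if it takes over 72 s, if anything falls off the work surface, if the arm or the gripper's body presses on something with over 40 N, if the wrist force passes 120 N, or if a joint passes its speed limit or range.

## Working session

There is one attempt and no reset: what is moved stays moved. The work goes in short steps, Python scripts to look and compute and a shell command to move; the robot and the scene stay as the last step left them, time stands still between calls to the robot, and variables do not carry over. Pictures are saved under pics/ and viewed, at most 10 in all, crops included, and the job is handed in when it is done.

```bash
mkdir -p pics
cat > h.py <<'E'
import numpy as np, cv2
from scipy.spatial.transform import Rotation as Ro
from workcell import get_obs, cams, ticket, boxes_of, ctrl
def cam(name):
    o=get_obs(); im,d=cams.get_image(name); c=cams.get_calibration(name); K=np.array(c["mtx"])
    if "R" in c:
        R=np.array(c["R"]);t=np.array(c["t"]).ravel(); A=R.T; b=-R.T@t
    else:
        M=np.array(c["mount"]); T=np.eye(4); T[:3,:3]=Ro.from_rotvec(o["orientation"]).as_matrix(); T[:3,3]=o["ee_pos"]
        T=T@M; A=T[:3,:3]; b=T[:3,3]
    return im,d,K,A,b
def cloud(d,K,A,b):
    v,u=np.mgrid[:d.shape[0],:d.shape[1]]
    P=np.stack([(u-K[0,2])/K[0,0]*d,(v-K[1,2])/K[1,1]*d,d],-1)
    W=P@A.T+b; W[d<=0]=np.nan
    return W
def atz(px,z,K,A,b):
    r=A@np.array([(px[0]-K[0,2])/K[0,0],(px[1]-K[1,2])/K[1,1],1]); return b+r*(z-b[2])/r[2]
E
python3 - <<'E'
from h import *
print(get_obs())
for n in("top","side"):
    im,d,K,A,b=cam(n); cv2.imwrite(f"pics/{n}0.png",im[...,::-1]); W=cloud(d,K,A,b); print(n,b.round())
    for t in ["tin","inner_lid","knob_top","outer_lid","collar_top","vial","brush_tin","varnish","jar","brush","wax","cork_block","rosette"]:
        for r in boxes_of(n,t)[:4]:
            c=r["centre"]; print(t,round(r["score"],2),np.round(c),W[int(c[1]),int(c[0])].round())
E
```

```text
{'t': 0.0, 'qpos': array([-1.19297973e+00,  4.23857522e-01,  1.63071241e+00, -3.15112839e-05,
        1.08860600e+00, -1.89856535e-02]), 'qvel': array([-0.00091901, -0.0010742 ,  0.00051367,  0.0003217 , -0.00133185,
        0.00127684]), 'joint_torque': array([ 2.98685212e-03, -5.44613779e+01, -2.73661065e+01,  6.47639344e-02,
        2.27616483e-02, -1.18532676e-04]), 'ee_pos': array([ 241.35564316, -575.89231006,  221.88248617]), 'orientation': array([-3.07843695e+00, -6.18930860e-01,  4.86711499e-04]), 'ft_force': array([-0.15290563, -0.34554835, -0.14199603]), 'moment': array([-0.014188  , -0.03716536,  0.00598203]), 'grasp_force': 0.0, 'width': 87.85343854664633}
top [ 374.   20. 1626.]
tin 0.64 [395. 215.] [ 475. -266.   -1.]
inner_lid 0.62 [227. 199.] [505. 259.  84.]
knob_top 0.77 [193. 249.] [355. 360.  45.]
knob_top 0.47 [232. 197.] [515. 246.  49.]
outer_lid 0.82 [241. 249.] [359. 216.  42.]
outer_lid 0.72 [228. 199.] [510. 256.  69.]
outer_lid 0.69 [231. 197.] [515. 250.  43.]
collar_top 0.68 [443. 206.] [ 506. -415.   32.]
collar_top 0.57 [235. 200.] [508. 240.  25.]
co
[... 768 characters left out ...]
74.] [354. 373.  40.]
knob_top 0.49 [267. 194.] [679. -53.  21.]
knob_top 0.43 [320. 305.] [510. 263.  76.]
outer_lid 0.92 [394. 309.] [356. 240.  38.]
outer_lid 0.72 [318. 322.] [514. 275.  19.]
outer_lid 0.2 [299. 223.] [583.  37.  31.]
collar_top 0.81 [394. 307.] [357. 239.  44.]
collar_top 0.66 [320. 318.] [510. 276.  43.]
vial 0.46 [300. 224.] [581.  34.  27.]
brush_tin 0.72 [239. 218.] [737.  23.  11.]
varnish 0.86 [220. 284.] [716. 252. 102.]
jar 0.67 [263. 150.] [ 712. -181.   56.]
brush 0.82 [266. 195.] [681. -51.  23.]
wax 0.52 [379. 231.] [390.  32.  20.]
wax 0.22 [324. 318.] [502. 274.  35.]
cork_block 0.78 [348. 112.] [ 488. -391.   34.]
rosette 0.76 [315. 384.] [505. 400.  21.]
```

View pics/top0.png

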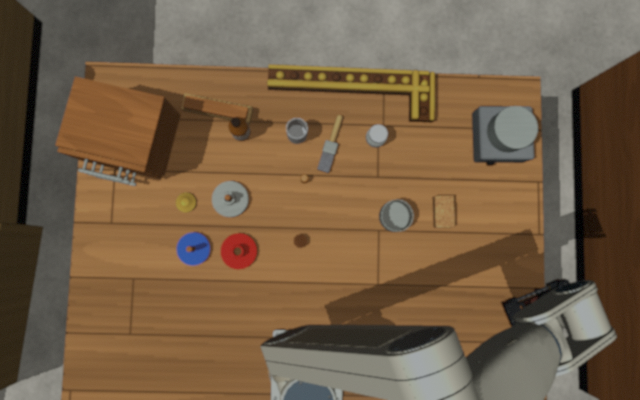

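View pics/side0.png

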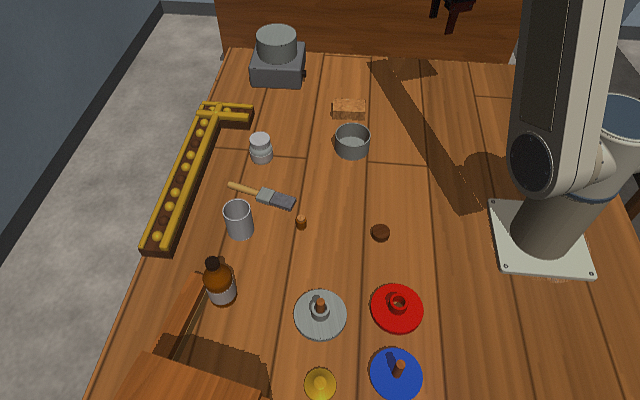

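The top view shows the tin at (397,215), the grey nested lids at (230,198) and the vial at (305,178). The red (239,250) and blue (193,248) look-alikes are off to the lower left. Both views agree, so next I'll fit the shapes.

```bash
cat >> h.py <<'E'
def fit(W,c,r,z0,z1):
    "min enclosing circle of points near c with height z0..z1"
    m=(np.hypot(W[...,0]-c[0],W[...,1]-c[1])<r)&(W[...,2]>z0)&(W[...,2]<z1)
    p=W[m][:,:2].astype(np.float32)
    if len(p)<3: return None
    (x,y),R=cv2.minEnclosingCircle(p); q=W[m]
    return len(p),np.round([x,y,R],1),np.round([np.median(p,0)[0],np.median(p,0)[1],np.median(q[:,2])],1)
E
python3 - <<'E'
from h import *
for n in("top","side"):
    im,d,K,A,b=cam(n); W=cloud(d,K,A,b)
    print(n,"tin",fit(W,(475,-270),75,35,70),"skirt",fit(W,(511,256),75,12,28),"collar",fit(W,(511,256),35,38,54),"knob",fit(W,(511,256),30,64,85),"vial",fit(W,(588,25),30,15,50))
E
```

```text
top tin (175, array([ 472.9, -262.9,   50.4]), array([ 474.7, -270.8,   51.8])) skirt (865, array([513.8, 263.7,  60.8]), array([512.4, 257.6,  19.3])) collar (78, array([514. , 259.6,  20. ]), array([511.1, 257.4,  46.4])) knob (30, array([514.1, 260.1,   9.1]), array([512.5, 260.1,  74.6])) vial (56, array([583.5,  27.2,  12.7]), array([582.5,  28.1,  34.9]))
side tin (445, array([ 469.9, -266.4,   52.7]), array([ 469.7, -259.7,   47.8])) skirt (1833, array([510.2, 256.7,  57.4]), array([509.3, 266.3,  19.3])) collar (185, array([510.2, 257.6,  20.1]), array([508.6, 264.5,  47. ])) knob (77, array([510.4, 257.4,   8.8]), array([509.9, 259.4,  74.6])) vial (108, array([580. ,  26.9,  12.3]), array([580.2,  31.4,  31.6]))
```

```bash
python3 -m creep '[0.02,0.03,0,0,0.045,0.06,0,0,0.067,0.09,0,0,0.09,0.12,0,0,0.112,0.15,0,0,0.135,0.18,0,0,0.157,0.21,0,0,0.18,0.24,0,0,0.195,0.26,0,0,0.2,0.27,0,0]' 1
python3 - <<'E'
from h import *
im,d,K,A,b=cam("wrist"); W=cloud(d,K,A,b); print(b.round(),A[:,2].round(2))
cv2.imwrite("pics/w1.png",im[...,::-1])
print(fit(W,(471.5,-264.5),75,48,64), fit(W,(471.5,-264.5),75,53,59))
print([ (r["score"],r["centre"],atz(r["centre"],56,K,A,b).round(1)) for r in boxes_of("wrist","tin")[:2]])
E
```

```text
t: 2.33
ee_pos: [443.4, -304.0, 222.9]
orientation: [3.079, 0.623, 0.001]
ft_force: [-0.1, 0.6, 0.3]
width: 88.0
grasp_force: 0.0
[ 517. -272.  385.] [-0.27 -0.12 -0.96]
(1383, array([ 470.3, -265.2,   49.9]), array([ 465.2, -260.6,   55.8])) (1174, array([ 470.3, -265.2,   49.9]), array([ 472.9, -261.9,   56. ]))
[(0.67, [286.4, 131.3], array([ 473.1, -262.9,   56. ]))]
```

View pics/w1.png

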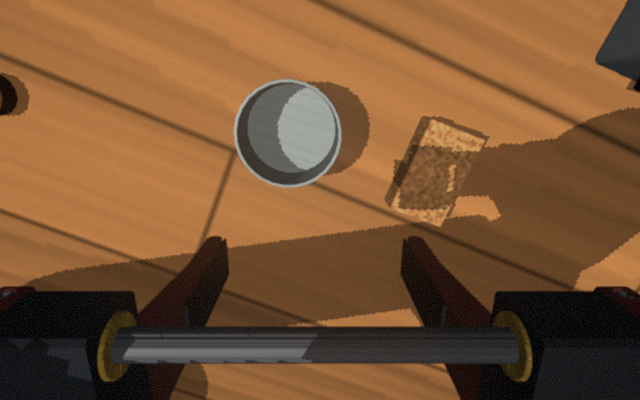

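The wrist view shows the tin at (288,133), empty. It fits a radius of 49.9 mm, so its centre is (470.3,-265.2). Next is the vial.

```bash
python3 -m creep '[0.01,0.025,0,0,0.023,0.06,0,0,0.035,0.095,0,0,0.048,0.13,0,0,0.06,0.165,0,0,0.073,0.2,0,0,0.086,0.235,0,0,0.098,0.27,0,0,0.106,0.29,0,0,0.11,0.3,0,0]'
python3 - <<'E'
from h import *
im,d,K,A,b=cam("wrist"); W=cloud(d,K,A,b); print(get_obs()["ee_pos"],get_obs()["qpos"].round(2))
print(fit(W,(581,27),30,33,44), fit(W,(581,27),30,15,44), fit(W,(581,27),30,27,33))
print([ (r["score"],r["centre"],W[int(r["centre"][1]),int(r["centre"][0])].round(1)) for r in boxes_of("wrist","vial")[:2]])
E
```

```text
t: 3.27
ee_pos: [552.4, -5.6, 222.7]
orientation: [3.079, 0.621, 0.001]
ft_force: [0.4, 0.2, 0.4]
width: 87.8
grasp_force: 0.0
[552.68459844  -5.2151114  222.70567008] [-0.03  0.32  1.79  0.    1.03  1.14]
(327, array([581.2,  25.8,   9.9]), array([581.4,  25.9,  38.2])) (544, array([581.2,  25.7,  12.9]), array([582.6,  25.9,  37.4])) (195, array([581.2,  25.7,  12.9]), array([585.1,  25.9,  30.2]))
[(0.64, [298.8, 135.7], array([580.8,  24.3,  37.4]))]
```

```bash
python3 -m creep '[0.015,0.016,-0.02,0,0.029,0.031,-0.05,0,0.029,0.031,-0.08,0,0.029,0.031,-0.11,0,0.029,0.031,-0.14,0,0.029,0.031,-0.16,0,0.029,0.031,-0.16,0,0.029,0.031,-0.16,0]' 0.8
python3 - <<'E'
from h import *
im,d,K,A,b=cam("wrist"); W=cloud(d,K,A,b); print(get_obs()["ee_pos"])
print(fit(W,(581,27),30,33,44), fit(W,(581,27),30,15,44))
cv2.imwrite("pics/w2.png",im[...,::-1])
E
```

```text
t: 4.03
ee_pos: [579.6, 22.6, 62.0]
orientation: [-3.08, -0.616, 0.004]
ft_force: [-0.6, -0.8, 0.3]
width: 70.5
grasp_force: 0.0
[580.79874088  22.95168539  63.30249039]
(934, array([581.1,  26.4,  10.1]), array([582. ,  26.4,  38.2])) (1662, array([581.2,  26.2,  13. ]), array([585.2,  27.5,  37.1]))
```

View pics/w2.png

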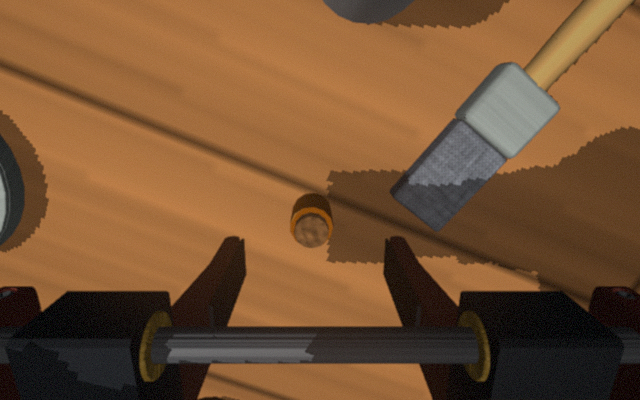

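The vial is centred between the fingers at (312,222), and the brush is clear to the right. Descend and grip.

```bash
python3 -m creep '[0.001,0.003,-0.015,0,0.001,0.003,-0.03,0,0.001,0.003,-0.043,0,0.001,0.003,-0.051,0,0.001,0.003,-0.052,0,0.001,0.003,-0.052,0]' && python3 -m creep '[0,0,0,0,0,0,0,0,0,0,0,0,0,0,0,0,0,0,0,0,0,0,0,0,0,0,0,0,0,0,0,0]' 0.1
```

```text
t: 4.58
ee_pos: [581.7, 27.3, 10.9]
orientation: [3.08, 0.619, -0.0]
ft_force: [0.7, 0.1, 0.2]
width: 70.5
grasp_force: 0.0
t: 5.25
ee_pos: [581.7, 27.6, 10.8]
orientation: [3.08, 0.619, 0.0]
ft_force: [-0.9, -0.8, 1.0]
width: 25.0
grasp_force: 30.0
```

```bash
python3 -m creep '[0,0,0.015,0,0,0,0.04,0,0,0,0.07,0,-0.011,-0.03,0.1,0,-0.023,-0.06,0.11,0,-0.034,-0.09,0.11,0,-0.046,-0.12,0.11,0,-0.057,-0.15,0.11,0,-0.068,-0.18,0.11,0,-0.08,-0.21,0.11,0]' && python3 -m creep '[-0.01,-0.03,0,0,-0.02,-0.055,0,0,-0.027,-0.072,0,0,-0.03,-0.08,0,0,-0.031,-0.083,0,0,-0.031,-0.083,0,0,-0.031,-0.083,0,0]'
```

```text
t: 6.08
ee_pos: [500.9, -183.7, 120.8]
orientation: [3.08, 0.619, 0.0]
ft_force: [1.0, 0.2, -0.3]
width: 25.1
grasp_force: 30.0
t: 6.67
ee_pos: [470.8, -264.7, 120.6]
orientation: [-3.08, -0.62, 0.0]
ft_force: [0.4, -0.1, -1.2]
width: 25.2
grasp_force: 30.0
```

```bash
python3 -m creep '[0,0,-0.015,0,0,0,-0.035,0,0,0,-0.055,0,0,0,-0.075,0,0,0,-0.09,0,0,0,-0.1,0,0,0,-0.104,0,0,0,-0.106,0,0,0,-0.1065,0,0,0,-0.1065,0]'
```

```text
t: 7.5
ee_pos: [471.1, -265.5, 14.8]
orientation: [3.079, 0.62, 0.001]
ft_force: [-0.1, 0.1, -0.4]
width: 25.6
grasp_force: 30.0
```

Open to 44 mm only, since the fingers are inside the tin, then rise.

```bash
python3 -m creep '[0,0,-0.0005,0,0,0,-0.0005,0]' && python3 -m creep '[0,0,0,0,0,0,0,0,0,0,0,0,0,0,0,0,0,0,0,0]' 0.5 && python3 -m creep '[0,0,0.01,0,0,0,0.03,0,0,0,0.06,0,0,0,0.09,0,0,0,0.12,0,-0.02,0,0.15,0,-0.03,-0.02,0.18,0,-0.03,-0.04,0.2,0,-0.03,-0.04,0.2,0,-0.03,-0.04,0.2,0]'
python3 - <<'E'
from h import *
im,d,K,A,b=cam("wrist"); W=cloud(d,K,A,b); print(get_obs()["ee_pos"])
print(fit(W,(470.3,-265.2),75,53,59),fit(W,(470.3,-265.2),40,34,48),fit(W,(470.3,-265.2),40,38,43))
E
```

```text
t: 7.67
ee_pos: [471.0, -265.7, 14.3]
orientation: [3.079, 0.619, 0.001]
ft_force: [-0.1, 0.2, 0.4]
width: 25.3
grasp_force: 30.0
t: 8.08
ee_pos: [470.6, -265.5, 13.7]
orientation: [3.08, 0.619, 0.0]
ft_force: [0.2, 0.5, 0.6]
width: 43.7
grasp_force: 0.0
t: 8.92
ee_pos: [440.9, -306.3, 215.3]
orientation: [3.078, 0.616, 0.004]
ft_force: [-0.4, 0.0, -0.2]
width: 43.9
grasp_force: 0.0
[ 440.14608215 -305.06217164  213.68393304]
(1234, array([ 470.1, -265.3,   50. ]), array([ 472. , -261.4,   56. ])) (378, array([ 470. , -265.1,   12.4]), array([ 470.3, -265.6,   41.1])) (342, array([ 469.9, -266. ,    9.9]), array([ 470. , -265.7,   41.2]))
```

The vial stands upright and centred, with its cork top at 41 mm. Now to the lids.

```bash
python3 -m creep '[0.002,0.02,0,0,0.004,0.055,0,0,0.008,0.09,0,0,0.012,0.125,0,0,0.016,0.16,0,0,0.02,0.195,0,0,0.024,0.23,0,0,0.026,0.265,0,0,0.028,0.3,0,0,0.03,0.335,0,0]' && python3 -m creep '[0.003,0.035,0,0,0.006,0.07,0,0,0.008,0.105,0,0,0.01,0.14,0,0,0.01,0.17,0,0,0.011,0.187,0,0,0.012,0.195,0,0,0.012,0.195,0,0]'
python3 - <<'E'
from h import *
im,d,K,A,b=cam("wrist"); W=cloud(d,K,A,b); print(get_obs()["ee_pos"],get_obs()["qpos"].round(2))
c=(512,258)
for z in((70,80),(44,50),(17,22)): print(fit(W,c,70,*z))
cv2.imwrite("pics/w3.png",im[...,::-1])
E
```

```text
t: 9.8
ee_pos: [468.6, 32.1, 211.9]
orientation: [-3.079, -0.62, 0.006]
ft_force: [0.2, -0.3, -0.4]
width: 44.2
grasp_force: 0.0
t: 10.47
ee_pos: [481.2, 226.0, 212.1]
orientation: [3.079, 0.624, -0.004]
ft_force: [0.2, -0.7, -1.1]
width: 43.9
grasp_force: 0.0
[481.33817928 224.78908758 212.3273135 ] [ 0.41  0.3   1.84 -0.    1.    1.59]
(352, array([510.7, 258.6,   9. ]), array([511.2, 258.7,  75.2]))
(840, array([510.8, 258.6,  19.8]), array([512.5, 259. ,  47. ]))
(8775, array([510.7, 258.6,  56.9]), array([516.3, 260.2,  19.2]))
```

View pics/w3.png

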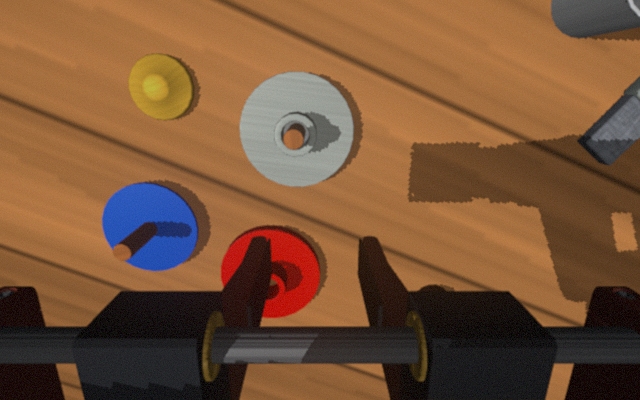

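The grey nested lids are at (297,128), concentric at world (510.7,258.6), with knob 75 mm and collar 47 mm high as expected. Hover over the knob and re-measure.

```bash
python3 -m creep '[0.014,0.017,-0.01,0,0.028,0.034,-0.03,0,0.028,0.034,-0.06,0,0.028,0.034,-0.085,0,0.028,0.034,-0.1,0,0.028,0.034,-0.103,0,0.028,0.034,-0.103,0,0.028,0.034,-0.103,0]'
python3 - <<'E'
from h import *
for i in range(3):
  im,d,K,A,b=cam("wrist"); W=cloud(d,K,A,b); e=get_obs()["ee_pos"]; print(e.round(1),b.round(1))
  for z in((70,80),(44,50),(17,22)): print(fit(W,(511,258),70,*z))
E
```

```text
t: 11.18
ee_pos: [510.9, 257.9, 111.2]
orientation: [3.08, 0.618, 0.0]
ft_force: [-0.1, -0.7, 0.1]
width: 43.8
grasp_force: 0.0
[511.3 258.2 111.7] [584.4 289.8 273.6]
(672, array([510.9, 258.8,   8.9]), array([511.7, 259.2,  75.1]))
(1248, array([510.9, 258.7,  19.9]), array([517. , 263.8,  47.1]))
(13623, array([510.6, 258.7,  57. ]), array([520.5, 262.9,  19.3]))
[511.4 258.5 112. ] [584.5 290.1 274.2]
(664, array([510.8, 259. ,   9.1]), array([511.5, 259.1,  75. ]))
(1239, array([510.8, 258.8,  19.8]), array([516.9, 263.9,  47. ]))
(13546, array([510.5, 258.6,  57. ]), array([520.6, 263. ,  19.2]))
[511.4 258.6 112.1] [584.6 290.3 274.6]
(666, array([510.7, 258.9,   9.1]), array([511.6, 259.1,  75.1]))
(1254, array([510.7, 258.8,  20. ]), array([517. , 263.7,  47. ]))
(13474, array([510.6, 258.7,  57. ]), array([520.6, 262.9,  19.3]))
```

```bash
python3 -m creep '[0,0,-0.015,0,0,0,-0.035,0,0,0,-0.05,0,0,0,-0.058,0,0,0,-0.06,0,0,0,-0.06,0]' && python3 -m creep '[0,0,0,0,0,0,0,0,0,0,0,0,0,0,0,0,0,0,0,0,0,0,0,0]' 0.05
```

```text
t: 11.83
ee_pos: [510.7, 258.6, 50.9]
orientation: [-3.08, -0.619, -0.0]
ft_force: [0.5, -0.1, 0.3]
width: 44.0
grasp_force: 0.0
t: 12.33
ee_pos: [510.9, 258.6, 51.1]
orientation: [-3.08, -0.619, -0.001]
ft_force: [0.4, -1.5, 2.7]
width: 17.2
grasp_force: 30.0
```

```bash
python3 -m creep '[0,0,0.003,0,0,0,0.01,0,0,0,0.02,0,0,0,0.03,0,0,0,0.03,0,0,0,0.03,0]'
python3 - <<'E'
from h import *
im,d,K,A,b=cam("side"); W=cloud(d,K,A,b); cv2.imwrite("pics/s2.png",cv2.resize(im[150:400,180:480,::-1],None,fx=2,fy=2))
print(get_obs()["ee_pos"],fit(W,(511,258),70,44,53))
E
```

```text
t: 12.83
ee_pos: [511.2, 258.9, 81.8]
orientation: [-3.079, -0.619, -0.003]
ft_force: [0.0, -0.4, -1.9]
width: 17.5
grasp_force: 30.0
[510.76331815 258.72324435  81.23221935] (986, array([511. , 258.4,  57. ]), array([532.5, 283.9,  49.9]))
```

View pics/s2.png

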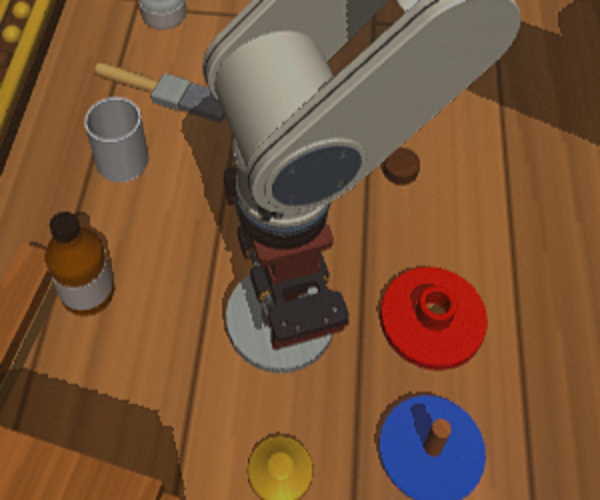

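The lids are raised 30 mm together and level (disc at (278,320) in the crop). Raise further and carry gently over the tin.

```bash
python3 -m creep '[0,0,0.01,0,0,0,0.025,0,0,0,0.045,0,0,-0.005,0.06,0,-0.001,-0.015,0.068,0,-0.002,-0.03,0.07,0,-0.004,-0.05,0.07,0,-0.006,-0.074,0.07,0,-0.008,-0.1,0.07,0,-0.01,-0.126,0.07,0]' && python3 -m creep '[-0.002,-0.026,0,0,-0.004,-0.052,0,0,-0.006,-0.078,0,0,-0.008,-0.104,0,0,-0.01,-0.13,0,0,-0.012,-0.156,0,0,-0.014,-0.182,0,0,-0.016,-0.208,0,0,-0.018,-0.234,0,0,-0.02,-0.26,0,0]' && python3 -m creep '[-0.002,-0.026,0,0,-0.004,-0.052,0,0,-0.006,-0.074,0,0,-0.008,-0.094,0,0,-0.009,-0.11,0,0,-0.01,-0.122,0,0,-0.011,-0.131,0,0,-0.011,-0.136,0,0,-0.011,-0.138,0,0,-0.011,-0.138,0,0]' && python3 -m creep '[0,0,0,0,0,0,0,0,0,0,0,0]'
python3 - <<'E'
from h import *
e=np.mean([get_obs()["ee_pos"] for _ in range(1)],0);print(e,get_obs()["qpos"])
im,d,K,A,b=cam("wrist"); W=cloud(d,K,A,b); cv2.imwrite("pics/w4.png",im[...,::-1])
print(fit(W,(470.3,-265.2),75,108,130),fit(W,(470.3,-265.2),75,53,59),W[100:140:10,240:340:40].round().tolist())
E
```

```text
t: 13.72
ee_pos: [499.1, 130.4, 149.8]
orientation: [3.08, 0.619, -0.003]
ft_force: [1.1, 0.1, -1.8]
width: 17.3
grasp_force: 30.0
t: 14.55
ee_pos: [478.6, -129.2, 149.9]
orientation: [-3.079, -0.618, 0.003]
ft_force: [0.8, -0.0, -1.8]
width: 17.4
grasp_force: 30.0
t: 15.38
ee_pos: [469.3, -265.3, 150.5]
orientation: [-3.08, -0.619, 0.0]
ft_force: [-0.8, -0.1, -2.2]
width: 17.5
grasp_force: 30.0
t: 15.63
ee_pos: [469.7, -264.8, 150.7]
orientation: [-3.08, -0.621, 0.0]
ft_force: [0.2, -0.5, -2.1]
width: 17.3
grasp_force: 30.0
[ 469.67598625 -264.78625575  150.70746979] [-5.35453403e-01  3.97068848e-01  1.87273744e+00  7.25078805e-05
  8.71890104e-01  6.37551059e-01]
(19270, array([ 468.9, -264.6,   57.2]), array([ 486.7, -253. ,  118.9])) None [[[511.0, -178.0, 0.0], [524.0, -209.0, 1.0], [537.0, -241.0, 0.0]], [[503.0, -181.0, 0.0], [516.0, -212.0, 2.0], [530.0, -244.0, 0.0]], [[495.0, -183.0, -0.0], [508.0, -215.0, 0.0], [522.0, -248.0, -1.0]], [[487.0, -186.0, -0.0], [500.0, -219.0, -0.0], [517.0, -249.0, 35.0]]]
```

View pics/w4.png

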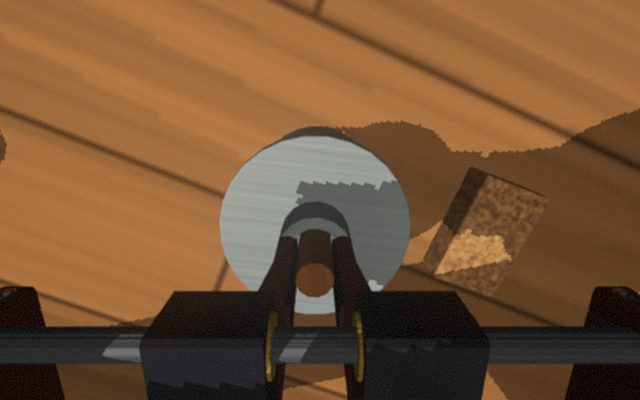

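The lids are level over the tin: the disc is at (315,225), and its top is 119 mm high as expected. Lower.

```bash
python3 -m creep '[0.0005,0,-0.008,0,0.0005,0,-0.018,0,0.0005,0,-0.028,0,0.0005,0,-0.036,0,0.0005,0,-0.041,0,0.0005,0,-0.044,0,0.0005,0,-0.046,0,0.0005,0,-0.048,0,0.0005,0,-0.049,0,0.0005,0,-0.049,0]' && python3 -m creep '[0,0,-0.001,0,0,0,-0.002,0,0,0,-0.003,0,0,0,-0.004,0,0,0,-0.005,0,0,0,-0.006,0,0,0,-0.0065,0,0,0,-0.0068,0,0,0,-0.0068,0]'
python3 - <<'E'
from h import *
print(get_obs()["ee_pos"])
im,d,K,A,b=cam("wrist"); W=cloud(d,K,A,b)
m=(np.hypot(W[...,0]-470,W[...,1]+265)<54)&(abs(W[...,2]-64)<5)&(np.hypot(W[...,0]-470,W[...,1]+265)>24)
p=W[m]; print(np.linalg.lstsq(np.c_[p[:,:2]-[470,-265],np.ones(len(p))],p[:,2],rcond=None)[0],fit(W,(470,-265),75,61,66))
E
```

```text
t: 16.52
ee_pos: [470.1, -265.5, 101.7]
orientation: [3.08, 0.619, 0.0]
ft_force: [-0.0, 0.3, -2.3]
width: 17.3
grasp_force: 30.0
t: 17.27
ee_pos: [470.1, -265.5, 95.1]
orientation: [3.08, 0.619, 0.0]
ft_force: [-1.3, -0.9, 0.7]
width: 17.6
grasp_force: 30.0
[ 470.07422387 -265.52417657   95.06519206]
[ 3.07467433e-04 -1.21350342e-03  6.32779314e+01] (18729, array([ 469.3, -265.1,   57.1]), array([ 486.7, -253.3,   63.3]))
```

Seated: the top is level at 63.3 mm and the load is off the wrist. Release.

```bash
python3 -m creep '[0,0,-0.0003,0,0,0,-0.0003,0]' && python3 -m creep '[0,0,0,0,0,0,0,0,0,0,0,0,0,0,0,0,0,0,0,0,0,0,0,0,0,0,0,0,0,0,0,0,0,0,0,0,0,0,0,0]' 0.8
python3 - <<'E'
from h import *
im,d,K,A,b=cam("wrist"); W=cloud(d,K,A,b);print(get_obs()["ee_pos"]); cv2.imwrite("pics/w5.png",im[...,::-1])
for z in((115,123),(88,94),(61,66)): print(fit(W,(470,-265),70,*z))
E
```

```text
t: 17.48
ee_pos: [470.1, -265.6, 95.0]
orientation: [3.08, 0.619, 0.0]
ft_force: [-2.2, 0.2, 5.0]
width: 17.0
grasp_force: 30.0
t: 18.32
ee_pos: [470.1, -265.4, 94.6]
orientation: [3.08, 0.619, 0.0]
ft_force: [0.4, -0.9, -0.4]
width: 69.8
grasp_force: 0.0
[ 470.0468819  -265.42915245   94.54979076]
(1960, array([ 479.5, -260.6,   44.1]), array([ 470.9, -264.5,  119.1]))
(2146, array([ 467.8, -256.7,   28.1]), array([ 476.6, -259.7,   91. ]))
(19863, array([ 469.5, -265.3,   57.1]), array([ 484.5, -258.2,   63.3]))
```

View pics/w5.png

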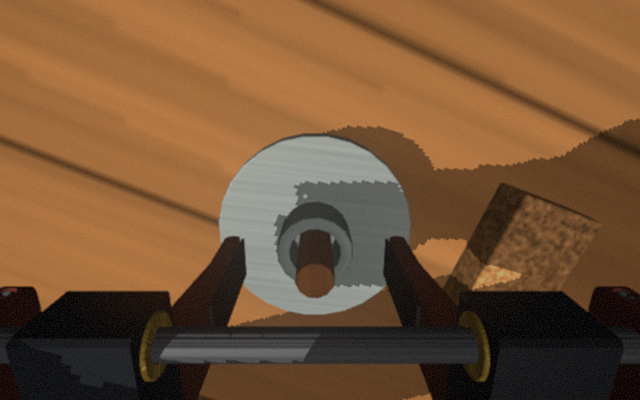

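The knob is free at (315,265), with the collar centred between the fingers and both lids seated. Descend around the collar, grip, and lift.

```bash
python3 -m creep '[-0.0005,0,-0.008,0,-0.0005,0,-0.016,0,-0.0005,0,-0.022,0,-0.0005,0,-0.025,0,-0.0005,0,-0.026,0,-0.0005,0,-0.026,0]' && python3 -m creep '[0,0,0,0,0,0,0,0,0,0,0,0,0,0,0,0,0,0,0,0,0,0,0,0,0,0,0,0]' 0.3
```

```text
t: 18.87
ee_pos: [469.3, -265.3, 68.0]
orientation: [-3.079, -0.619, 0.001]
ft_force: [-0.4, -0.2, 0.3]
width: 70.4
grasp_force: 0.0
t: 19.45
ee_pos: [469.7, -265.5, 68.8]
orientation: [3.08, 0.619, 0.0]
ft_force: [-0.3, 0.2, 1.6]
width: 39.9
grasp_force: 30.0
```

Gripped at 40 mm. Lift straight up by 100 mm, slowly.

```bash
python3 -m creep '[0,0,0.002,0,0,0,0.006,0,0,0,0.012,0,0,0,0.02,0,0,0,0.028,0,0,0,0.036,0,0,0,0.044,0,0,0,0.052,0,0,0,0.06,0,0,0,0.068,0]' && python3 -m creep '[0,0,0.008,0,0,0,0.016,0,0,0,0.023,0,0,0,0.028,0,0,0,0.031,0,0,0,0.032,0,0,0,0.032,0,0,0,0.032,0,0,0,0.032,0,0,0,0.032,0]'
python3 - <<'E'
from h import *
im,d,K,A,b=cam("wrist"); W=cloud(d,K,A,b);print(get_obs()["ee_pos"]); print("outer",fit(W,(470,-265),70,158,168))
r=np.hypot(W[...,0]-470,W[...,1]+265);p=W[(r<54)&(r>24)&(abs(W[...,2]-163)<5)];print(np.linalg.lstsq(np.c_[p[:,:2]-[470,-265],np.ones(len(p))],p[:,2],rcond=None)[0])
im,d,K,A,b=cam("side"); W=cloud(d,K,A,b); print("flange",fit(W,(470,-265),65,57,63),"knob",fit(W,(470,-265),20,70,124))
cv2.imwrite("pics/s3.png",cv2.resize(im[60:220,260:460,::-1],None,fx=3,fy=3))
E
```

```text
t: 20.28
ee_pos: [469.6, -265.4, 137.5]
orientation: [3.08, 0.619, 0.0]
ft_force: [1.2, 0.1, -1.7]
width: 39.6
grasp_force: 30.0
t: 21.12
ee_pos: [469.3, -265.3, 168.2]
orientation: [-3.079, -0.619, 0.001]
ft_force: [1.1, 1.2, -0.7]
width: 39.8
grasp_force: 30.0
[ 469.39356334 -265.31060003  168.23248475]
outer (21103, array([ 469.3, -264.5,   56.8]), array([ 490.8, -255.8,  162.6]))
[-1.73494887e-05 -9.27277540e-06  1.62640016e+02]
flange (606, array([ 468.6, -266.6,   52.8]), array([ 470.1, -258.2,   60.2])) knob (59, array([ 469.3, -263.6,    9.6]), array([ 469.5, -259.8,   86.2]))
```

View pics/s3.png

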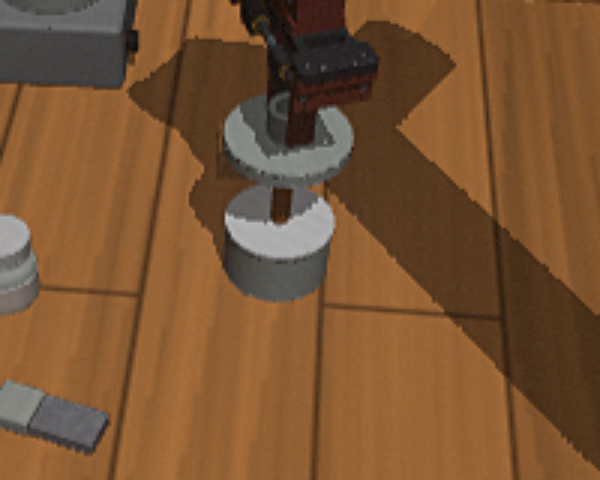

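The outer lid is held level at (288,140), lower edge about 147 mm up. The inner lid is seated on the tin at (280,220), with its flange top at 60 mm.

```bash
python3 -c "
from workcell import ticket; print(ticket.close_job())"
```

```text
the job is handed in; nothing more can be done
None
```

The job is handed in: the vial is in the tin under the seated inner lid, and the arm is holding the outer lid level, its lower edge about 147 mm above the table and clear of the knob; no verdict came back.

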